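# Clear the lid of the storage box and hold it half open

## Robot

A 7-joint arm with a two-finger parallel gripper is mounted at the origin on the work surface. World frame = base frame: x ahead of the robot, y to its left, z up, the work surface at z = 0. Lengths are in m, angles in rad, forces in N, time in s.
With the tool pointing down it reaches from about 0.4 to 0.875 m from the base axis. Payload 19.3 kg.
Tool frame: the origin (TCP) lies at the very end of the fingers, on their centre line; the grasp point (between the pads) lies bot.grasp_offset behind it (bot.grasp_offset is the distance from the TCP to the grasp point, in m); z points along the fingers, y is the direction in which the jaws open and shut (so a half turn about z gives the same grasp; the last joint's range is limited). The gripper opens to 85 mm and grips with 20 to 120 N. Pads are 22 mm wide; open, the fingers measure 114 mm over their backs; the gripper's body (76 mm by 85 mm) begins 54 mm behind the grasp point. The pads swing forward as they close: fully open they stand 13 mm farther back than shut.
Start: joints at [-1.218, 0.521, -0.036, 1.599, 0.021, 1.021, -0.113], TCP at [0.256, 0.57, 0.231] pointing down, gripper open.
Joint ranges: [-2.91, 2.91], [-0.3, 2.13], [-1.5, 1.42], [0.17, 2.43], [-1.26, 4.41], [0.16, 1.93], [-2.52, 2.52]. Speed limits (rad/s): [1.89, 1.89, 2.39, 2.39, 3.01, 3.01, 3.01].

## Interface

Orientations are given as [roll, pitch, yaw] about the fixed x, y, z axes, in that order (R = Rz(yaw) Ry(pitch) Rx(roll)).
In Python, from workcell import bot gives the robot as it stands. The module is installed in compiled form; this text tells all that it offers.
- The arm moves only by the shell command python3 -m handwheel 'ROWS' [OPENING] [FORCE]. ROWS is JSON, a list of rows, each a list of 6 numbers: the shift along the tool's x, y, z as a fraction of full scale, then the turn, a rotation vector about the tool's x, y, z as a fraction of full scale. In form: [[x, y, z, rx, ry, rz], ...]. A call has 1 to 8 rows; each row shifts and turns the commanded pose from where the row before left it, along the tool's axes as they then stand; what a row does not reach is not made up. Full scale, the value 1, is 0.025 m for a shift and 360 degrees for a turn. A row lasts 1/8 s, in which the tool goes at most 62.5 mm and 10.7 degrees, less where a joint would pass 70% of its speed; a pose out of reach is approached as far as the arm can. A call with a number of a shift or a turn outside -1 to 1 is refused whole. A call with a gripper value outside its range is refused whole. OPENING is the closure, from -1 (fully open) to 1 (shut), set as the call begins (- or left out, the last holds). The fingers move at their own pace and stop on an object; FORCE is the grip in N (left out, the last holds). Time passes only in rows, so rows that do not move let the fingers close. It gives the time, the measured TCP pose, the force and the opening at its end, in the units of the state.
- bot.observe(): the state, without advancing time (a new reading comes with each control period).
- bot.grab_frame(name): name is "scene" or "top"; returns a dict with "pixels" (420x560x3 uint8, blue, green, red), "vertical_fov" (degrees; the focal length in pixels is half the picture's height over the tangent of half this angle, whatever the lens; pixels are square), "cx", "cy" (the principal point, pixels), "R" (3x3) and "t" (3): a world point X has camera coordinates R X + t. Camera axes: x right, y down, z forward; pixel columns grow to the right and rows downward; lengths in m; the calibration is good to about 2 mm. A picture is of the moment at which its call begins. There is no depth.
- bot.job_done(): hands the job in, once; it reports no verdict.
Trained networks look in a picture, given as the dict that the camera call returned (one of the last four; its "shot" number tells which), for a name from the list of things; names that differ only in an ending like _2 or _b are one class to them, and where a whole thing is asked for, a point or a joint stands for the part that bears it (a point fixed in the world has none). Each returns a list of dicts, best first, with "score" (0 to 1); they miss things now and then, are a little off and sometimes report something else, mostly with a low value. They report only what shows in the picture. A call takes as long as a camera call. They do not tell look-alikes from the thing itself.
- bot.trace(picture, thing): "region" (420x560 bool, what is visible of it) and "point" ([column, row] in pixels, amid what is visible of it).
The state is a dict: "clock": time; "qpos": joint angles; "qd": joint speeds; "joint_efforts": joint torques, N m; "position": TCP position; "tool_rot": TCP orientation; "force": force on the tool from outside, world axes, zero at the start; "moment": the same for the moment, N m; "grip_width": finger opening in m.
Only numpy, scipy, OpenCV 4.12 (cv2) and the standard library are available. Lean on these libraries where they do the work, as an engineer would, in place of code of your own. Each camera call takes 0.05 s, during which the arm holds its last target.

## Task

The tin standing on the lid of the storage box is in the way: stand it upright in the shallow tray and let go of it. Then raise the lid by its front bar to 50 degrees from shut, never swinging it beyond 65, and keep holding it there in the gripper, because it falls shut by itself: the job finishes while still holding the lid still at 50 degrees. Leave everything else where it is, and do not tip the tin over.

Things in the scene. Friction and masses are not known exactly. Their poses are not given: they have to be found in the camera images.
- tin: Plain metal tin with a closed top, a cylinder 54 mm in diameter and 85 mm high, 0.2 to 0.4 kg, standing upright on the lid (its underside 130 mm above the table). Origin at the centre of its underside, z up along its axis.
- box: Storage box of plastic with a hinged lid, fixed to the table, 170 mm deep (x) by 260 mm wide (y), 120 mm high without the lid. Origin at the centre of its underside, z up; its x axis points from the front (bar side, facing the robot) to the hinge side. The lid is a flat plate 10 mm thick on top (two ribs 3 mm high near its side edges), its upper face 130 mm above the table.
- bar (a point): Middle of the straight round steel bar at the lid's front edge: 12 mm thick, 120 mm long, parallel to the hinge (along the box's y axis), carried by two side arms 50 mm out in front of the lid's edge and the box's front wall, with free space 44 mm wide between bar and box wall. It moves with the lid. Lid shut: 125 mm above the table, 137 mm in front of the box's centre.
- hinge (a point): Middle of the hinge axis, at the box's rear upper edge, 120 mm above the table, 85 mm behind the box's centre; the axis runs along the box's y axis. The bar's middle is 222 mm from it, and 5 mm above it when shut.
- lid (a joint): Opening angle of the lid in rad: 0 shut (level), growing as the bar side rises about the hinge; 50 degrees is 0.873. The lid weighs 0.2 to 0.4 kg, its hinge is almost free and it falls shut from any angle used here.
- tray: Shallow open tray of plastic, fixed to the table, 240 mm long (x) by 170 mm wide (y), walls 30 mm high and 4 mm thick, floor 4 mm thick. Origin at the centre of its underside; its x axis points away from the robot. The roll of tape lies in its rear (+x) half, its front (-x) half is free. Box and tray may stand either way round, left or right.
- spare_tin: A second tin exactly like the first (54 mm diameter, 85 mm high), standing on the table right behind the hinge side of the box. Bystander. Origin at the centre of its underside.
- tape: Roll of tape lying flat in the rear half of the tray (80 mm across, 25 mm high), its centre about 60 mm behind the tray's centre. Bystander. Origin at the centre of its underside.
- screwdriver: Screwdriver lying flat on the table near the robot at its left. Bystander.
- hammer: Hammer lying on the table at the robot's right. Bystander.
- brush: Brush lying on the table at the robot's left. Bystander.
- jar: Jar, 60 mm diameter, 80 mm high, standing on the table near the robot at its right. Bystander.
- carton: Little carton, 60 x 90 x 50 mm, on the table in the middle at the back. Bystander.
Things that resemble listed ones, but are neither listed nor needed, are in the scene too. Leave any blue look-alike of the tin alone.

How it is judged:
On the way:
1. the tin stands upright in the tray, let go, with the lid still shut (x of tin in the frame of tray between -0.12 and 0.12 m and y of tin in the frame of tray between -0.085 and 0.085 m and z of tin in the frame of tray below 0.015 m and angle between tin's own z axis and vertical below 0.15 rad and contact force between the fingers and tin below 0.1 N and linear speed of tin below 0.03 m/s and value of joint lid below 0.06 rad), for 0.2 s.
At the end, for the whole second after the job is handed in: The lid is held still at 50 degrees (within 5 degrees) by the fingers at its front bar (grasp point within 80 mm of the middle of the bar), with nothing else propping it, while the tin stands upright and let go on the floor of the tray, and no bystander has moved more than 30 mm (value of joint lid between 0.785 and 0.96 rad and velocity of joint lid between -0.05 and 0.05 rad/s and contact force between the fingers and lid above 0.5 N and contact force between tin and lid below 0.05 N and distance between the grasp point and bar below 0.08 m and x of tin in the frame of tray between -0.12 and 0.12 m and y of tin in the frame of tray between -0.085 and 0.085 m and z of tin in the frame of tray below 0.015 m and angle between tin's own z axis and vertical below 0.15 rad and contact force between the fingers and tin below 0.1 N and linear speed of tin below 0.03 m/s and distance of each of spare_tin, tape, screwdriver, hammer, brush, jar, carton from where it was at the start of the episode below 0.03 m); the arm keeps its last pose, push and grip.
It fails at once if the lid is swung beyond 65 degrees (value of joint lid above 1.135 rad).
It fails at once if the tin is tipped over (angle between tin's own z axis and vertical above 0.7 rad).
It fails at once if a bystander is moved more than 30 mm (distance of any of spare_tin, tape, screwdriver, hammer, brush, jar, carton from where it was at the start of the episode above 0.03 m).
It also fails if it takes over 51 s, if anything falls off the work surface, if the arm or the gripper's body presses on something with over 40 N, if the wrist force passes 120 N, or if a joint passes its speed limit or range.

## Working session

There is one attempt and no reset: what is moved stays moved. The work goes in short steps, Python scripts to look and compute and a shell command to move; the robot and the scene stay as the last step left them, time stands still between calls to the robot, and variables do not carry over. Pictures are saved under pics/ and viewed, and the job is handed in when it is done.

```bash
mkdir -p pics
cat > h.py <<'E'
import numpy as np,cv2
from workcell import bot
def K(f):
    F=f["pixels"].shape[0]/2/np.tan(np.radians(f["vertical_fov"])/2)
    return F,f["cx"],f["cy"]
def ray(f,px,z):
    F,cx,cy=K(f);R=np.array(f["R"]);t=np.array(f["t"])
    d=R.T@np.array([(px[0]-cx)/F,(px[1]-cy)/F,1]);c=-R.T@t
    return c+d*(z-c[2])/d[2]
def proj(f,X):
    F,cx,cy=K(f);p=np.array(f["R"])@np.array(X)+np.array(f["t"])
    return np.array([cx+F*p[0]/p[2],cy+F*p[1]/p[2]])
E
python3 - <<'E'
from h import *
s=bot.observe();print({k:np.round(v,3).tolist() for k,v in s.items()},bot.grasp_offset)
for n in("scene","top"):
    f=bot.grab_frame(n);cv2.imwrite(f"pics/{n}0.png",f["pixels"])
    R=np.array(f["R"]);print(n,[k for k in f],f["vertical_fov"],-R.T@np.array(f["t"]))
    for th in["tin","box","bar","lid","tray","tape"]:
        for r in bot.trace(f,th)[:4]:
            ys,xs=np.nonzero(r["region"]);print(th,round(r["score"],2),np.round(r["point"]),xs.min(),xs.max(),ys.min(),ys.max(),len(xs))
E
```

```text
{'clock': 0.0, 'qpos': [-1.218, 0.522, -0.036, 1.6, 0.021, 1.021, -0.113], 'qd': [0.001, -0.0, 0.001, 0.002, -0.002, -0.0, 0.0], 'joint_efforts': [0.002, -92.709, 1.98, -36.994, 0.018, 0.008, -0.0], 'position': [0.256, 0.57, 0.231], 'tool_rot': [-3.14, 0.0, 2.719], 'force': [-0.567, -0.547, -0.039], 'moment': [-0.039, -0.045, 0.023], 'grip_width': 0.085} 0.0187
scene ['pixels', 'vertical_fov', 'cx', 'cy', 'R', 't', 'shot'] 42.828767984603694 [1.77520595 0.30056825 1.31268704]
tin 0.93 [332. 221.] 322 341 204 235 504
tin 0.93 [253. 250.] 245 262 235 265 467
tin 0.57 [400. 276.] 390 412 261 292 534
bar 0.61 [341. 227.] 289 381 192 248 3245
lid 0.68 [338. 226.] 289 381 192 248 3290
lid 0.56 [412. 252.] 405 419 221 268 476
tray 0.62 [216. 213.] 186 240 188 243 2424
tray 0.33 [209. 228.] 198 221 216 236 360
tape 0.93 [208. 225.] 198 221 216 236 389
top ['pixels', 'vertical_fov', 'cx', 'cy', 'R', 't', 'shot'] 49.508824974462605 [0.31604664 0.01037026 1.42696728]
tin 0.91 [138. 181.] 125 148 170 191 353
tin 0.73 [381. 289.] 367 390 280 298 360
tin 0.64 [200. 185.] 192 216 174 199 457
tin 0.57 [282. 173.] 275 291 163 185 318
box 0.9 [208. 207.] 155 258 159 252 5710
bar 0.83 [204. 202.] 155 256 160 251 4980
bar 0.29 [190. 166.] 178 198 155 175 293
lid 0.83 [207. 202.] 154 258 159 252 5271
lid 0.2 [433. 219.] 417 445 186 268 876
tray 0.63 [340. 223.] 305 378 177 263 3939
tray 0.56 [383. 290.] 368 390 280 299 368
tape 0.62 [209. 208.] 154 258 159 252 5711
tape 0.53 [338. 193.] 328 352 190 213 291
```

View pics/scene0.png

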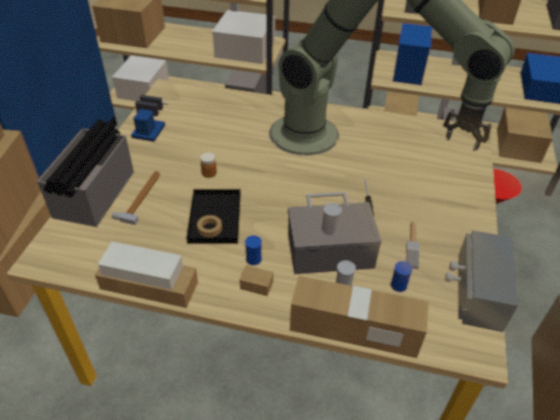

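View pics/top0.png

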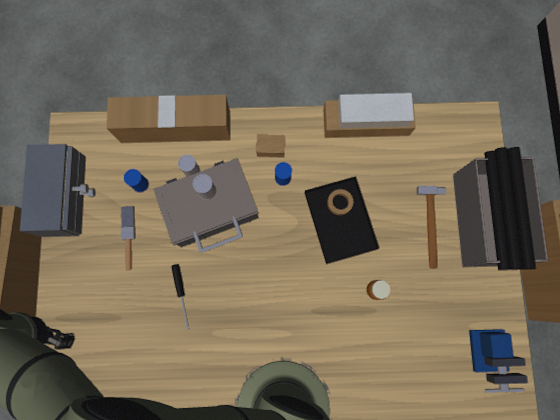

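Run:
```python
from h import *
im=cv2.imread("pics/top0.png")
c=im[145:270,145:265];cv2.imwrite("pics/z1.png",cv2.resize(c,None,fx=6,fy=4.8*1.25,interpolation=cv2.INTER_CUBIC)[:, :720][:600] if 0 else cv2.resize(c[:100],None,fx=6,fy=6,interpolation=cv2.INTER_CUBIC))
cv2.imwrite("pics/z2.png",cv2.resize(im[170:270,295:395],None,fx=6,fy=6,interpolation=cv2.INTER_CUBIC))
cv2.imwrite("pics/z3.png",cv2.resize(im[190:260,150:265],None,fx=6,fy=6,interpolation=cv2.INTER_CUBIC))
```

```text
(no output)
```

View pics/z1.png

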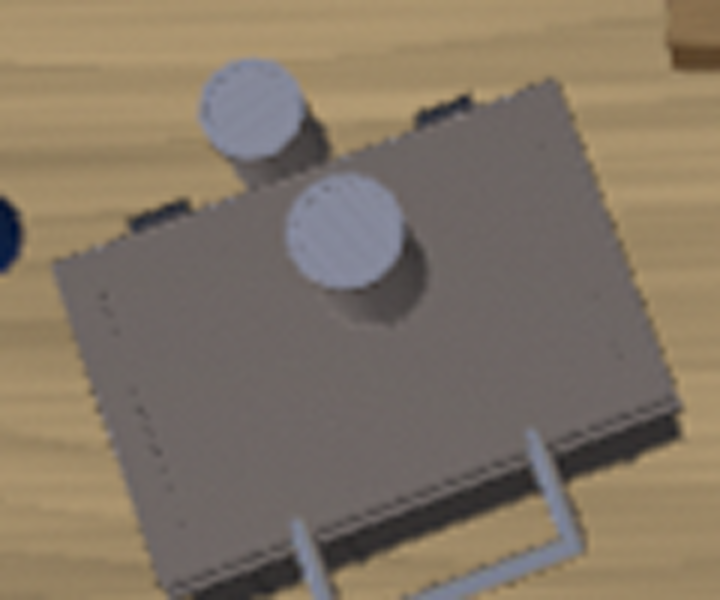

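View pics/z2.png

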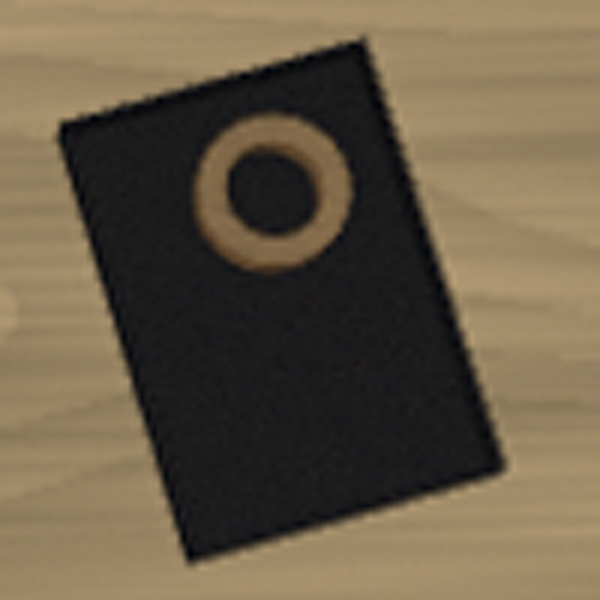

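View pics/z3.png

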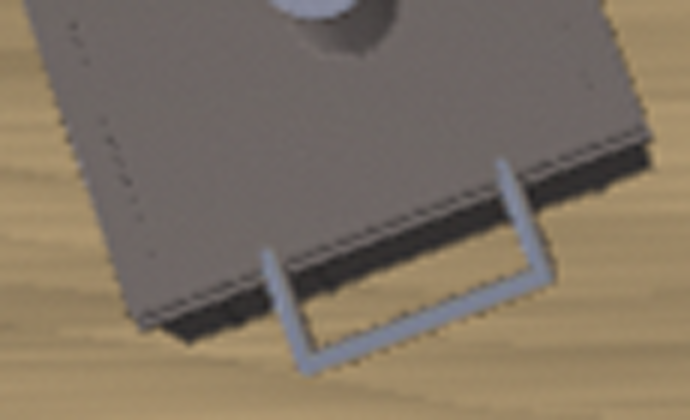

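```bash
cat >> h.py <<'E'
def o(p,ox,oy): return [(p[0]+.5)/6-.5+ox,(p[1]+.5)/6-.5+oy]
E
python3 - <<'E'
from h import *
f=bot.grab_frame("top")
t=ray(f,o((346,231),145,145),.215);print("tin",t,"diam",np.linalg.norm(ray(f,o((287,231),145,145),.215)-ray(f,o((405,231),145,145),.215)))
C=[ray(f,o(p,145,145),.13) for p in[(53,262),(556,82),(682,405),(167,592)]]
print("lid",np.round(C,4),[round(np.linalg.norm(C[i]-C[i-3]),3) for i in range(4)])
c=np.mean(C,0);v=(C[0]-C[3]+C[1]-C[2]);yaw=np.arctan2(v[1],v[0]);w=(C[0]-C[1]+C[3]-C[2]);yaw2=np.arctan2(-w[0],w[1]);print("box",c,np.degrees([yaw,yaw2]))
b=[ray(f,o(p,150,190),.125) for p in[(308,364),(546,274)]];print("bar",b,np.mean(b,0),np.linalg.norm(b[0]-b[1]),"pred",c-.137*np.array([np.cos(yaw2),np.sin(yaw2),0]))
T=[ray(f,o(p,295,170),.03) for p in[(60,128),(364,38),(505,467),(188,563)]]
print("tray",np.round(T,4),[round(np.linalg.norm(T[i]-T[i-3]),3) for i in range(4)]);tc=np.mean(T,0);v=(T[0]-T[3]+T[1]-T[2]);ty=np.arctan2(v[1],v[0]);print(tc,np.degrees(ty),"front",tc-.06*np.array([np.cos(ty),np.sin(ty),0]))
tp=ray(f,o((273,191),295,170),.025);print("tape",tp)
# cross-check in scene
g=bot.grab_frame("scene")
for n,X in dict(tin=t,bar=np.mean(b,0),tape=tp,**{f"L{i}":C[i] for i in range(4)},**{f"T{i}":T[i] for i in range(4)}).items(): print(n,np.round(proj(g,X),1))
im=g["pixels"].copy()
for X in [t,*b,tp,*C,*T]:
    p=proj(g,X);cv2.circle(im,tuple(np.int32(np.round(p))),1,(0,0,255),-1)
cv2.imwrite("pics/s1.png",cv2.resize(im[160:310,170:430],None,fx=3,fy=3,interpolation=cv2.INTER_CUBIC))
E
```

```text
tin [0.63419903 0.20566711 0.215     ] diam 0.053923461426995056
lid [[0.6448 0.3622 0.13  ]
 [0.7297 0.1159 0.13  ]
 [0.5654 0.0568 0.13  ]
 [0.4813 0.304  0.13  ]] [np.float64(0.261), np.float64(0.175), np.float64(0.261), np.float64(0.174)]
box [0.60530005 0.20970011 0.13      ] [19.70559294 18.91221454]
bar [array([0.45957469, 0.22319947, 0.125     ]), array([0.49981124, 0.10914588, 0.125     ])] [0.47969296 0.16617267 0.125     ] 0.12094296614094947 pred [0.47569582 0.16529579 0.13      ]
tray [[ 0.6486 -0.0869  0.03  ]
 [ 0.6932 -0.2495  0.03  ]
 [ 0.464  -0.3082  0.03  ]
 [ 0.4194 -0.1433  0.03  ]] [np.float64(0.169), np.float64(0.237), np.float64(0.171), np.float64(0.236)]
[ 0.55627936 -0.19700289  0.03      ] 14.095085133424908 front [ 0.49808578 -0.2116148   0.03      ]
tape [ 0.61287198 -0.19772726  0.025     ]
tin [332.  208.1]
bar [325.5 193.8]
tape [208.9 223.3]
L0 [380.6 240. ]
L1 [294.2 245.1]
L2 [287.2 204.4]
L3 [367.7 200.3]
T0 [237.6 236. ]
T1 [185.6 236.6]
T2 [193.  187.8]
T3 [240.9 187.5]
```

View pics/s1.png

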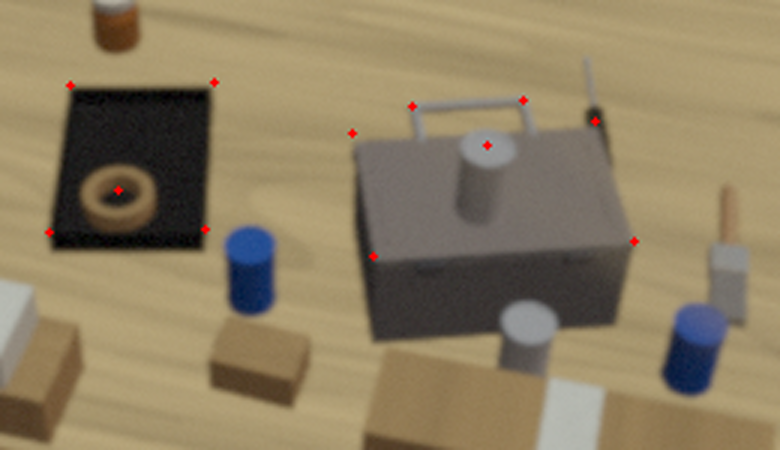

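```bash
cat >> h.py <<'E'
from scipy.spatial.transform import Rotation as Ro
def plan(P,yaw=None,rmax=.9):
    s=bot.observe();p=np.array(s["position"]);R=Ro.from_euler("xyz",s["tool_rot"])
    d=np.array(P)-p
    Rt=Ro.from_euler("xyz",[np.pi,0,yaw]) if yaw is not None else R
    rv=(R.inv()*Rt).as_rotvec()
    n=int(np.ceil(max(np.abs(d).max()/.025/rmax,np.linalg.norm(d)/.025/rmax,np.linalg.norm(rv)/np.radians(10))));n=max(n,1)
    print("pos",p.round(4),"d",d.round(4),"n",n)
    for i in range(n):
        a=(R.inv().apply(d/n)/.025);print([*a.round(3).tolist(),*(rv/n/2/np.pi).round(4).tolist()]);R=R*Ro.from_rotvec(rv/n)
    s=bot.observe();print("t",round(s["clock"],2),"q",np.round(s["qpos"],2),"F",np.round(s["force"],1),"w",s["grip_width"])
E
python3 - <<'E'
from h import *
for n in("top","scene"):
    f=bot.grab_frame(n);print(n,proj(f,[.256,.57,.231]),proj(f,[0,0,0]))
    im=f["pixels"].copy();cv2.circle(im,tuple(np.int32(proj(f,[.256,.57,.231]))),2,(0,0,255),-1);cv2.imwrite(f"pics/tcp_{n}.png",cv2.resize(im[280:400,:160] if n=="top" else im[80:160,400:520],None,fx=4,fy=4))
plan([.634,.206,.255],np.radians(109.3),1)
E
```

```text
top [ 57.41881144 329.33452403] [282.97985697 408.38688744]
scene [460.26368575 146.72713583] [303.57779501 132.71310773]
pos [0.2564 0.57   0.2313] d [ 0.3776 -0.364   0.0237] n 21
[-0.94, -0.337, -0.045, -0.0, -0.0, 0.0061]
[-0.953, -0.301, -0.045, -0.0, -0.0, 0.0061]
[-0.963, -0.264, -0.045, -0.0, -0.0, 0.0061]
[-0.973, -0.226, -0.045, -0.0, -0.0, 0.0061]
[-0.981, -0.188, -0.045, -0.0, -0.0, 0.0061]
[-0.988, -0.15, -0.045, -0.0, -0.0, 0.0061]
[-0.993, -0.112, -0.045, -0.0, -0.0, 0.0061]
[-0.996, -0.074, -0.045, -0.0, -0.0, 0.0061]
[-0.998, -0.035, -0.045, -0.0, -0.0, 0.0061]
[-0.999, 0.003, -0.045, -0.0, -0.0, 0.0061]
[-0.998, 0.042, -0.045, -0.0, -0.0, 0.0061]
[-0.996, 0.08, -0.045, -0.0, -0.0, 0.0061]
[-0.992, 0.119, -0.045, -0.0, -0.0, 0.0061]
[-0.986, 0.157, -0.045, -0.0, -0.0, 0.0061]
[-0.98, 0.195, -0.045, -0.0, -0.0, 0.0061]
[-0.971, 0.233, -0.045, -0.0, -0.0, 0.0061]
[-0.962, 0.27, -0.045, -0.0, -0.0, 0.0061]
[-0.951, 0.307, -0.045, -0.0, -0.0, 0.0061]
[-0.938, 0.343, -0.045, -0.0, -0.0, 0.0061]
[-0.924, 0.379, -0.045, -0.0, -0.0, 0.0061]
[-0.909, 0.415, -0.045, -0.0, -0.0, 0.0061]
t 0.9 q [-1.22  0.52 -0.04  1.6   0.02  1.02 -0.11] F [-0.3 -0.1  0.4] w 0.08521087065282729
```

View pics/tcp_top.png

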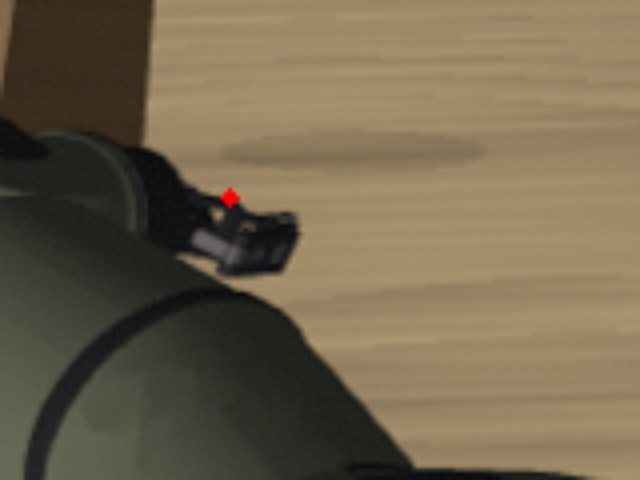

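View pics/tcp_scene.png

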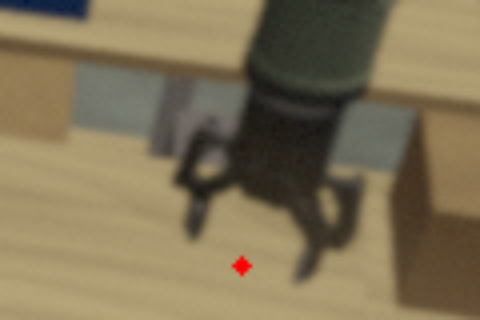

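```bash
python3 -m handwheel '[[-0.94,-0.34,-0.06,0,0,0.006],[-0.95,-0.30,-0.06,0,0,0.006],[-0.96,-0.26,-0.06,0,0,0.006],[-0.97,-0.23,-0.06,0,0,0.006],[-0.98,-0.19,-0.06,0,0,0.006],[-0.99,-0.15,-0.06,0,0,0.006],[-0.99,-0.11,-0.06,0,0,0.006],[-1,-0.07,-0.06,0,0,0.006]]' -1 40
python3 -c "
from h import *
plan([.634,.206,.255],np.radians(109.3),1)"
```

```text
clock: 1.9
position: [0.4019, 0.4307, 0.2434]
tool_rot: [3.142, 0.0, 2.415]
force: [-0.2, -0.2, -0.5]
grip_width: 0.0852
pos [0.4019 0.4307 0.2434] d [ 0.2321 -0.2247  0.0116] n 13
[-0.993, -0.042, -0.036, 0.0, -0.0, 0.0062]
[-0.994, -0.003, -0.036, 0.0, -0.0, 0.0062]
[-0.993, 0.036, -0.036, 0.0, -0.0, 0.0062]
[-0.991, 0.074, -0.036, 0.0, -0.0, 0.0062]
[-0.988, 0.113, -0.036, 0.0, -0.0, 0.0062]
[-0.982, 0.151, -0.036, 0.0, -0.0, 0.0062]
[-0.976, 0.19, -0.036, 0.0, -0.0, 0.0062]
[-0.968, 0.227, -0.036, 0.0, -0.0, 0.0062]
[-0.958, 0.265, -0.036, 0.0, -0.0, 0.0062]
[-0.947, 0.302, -0.036, 0.0, -0.0, 0.0062]
[-0.935, 0.339, -0.036, 0.0, -0.0, 0.0062]
[-0.921, 0.375, -0.036, 0.0, -0.0, 0.0062]
[-0.905, 0.411, -0.036, 0.0, -0.0, 0.0062]
t 1.9 q [-0.97  0.45  0.07  1.69 -0.04  1.   -0.04] F [-0.2 -0.2 -0.5] w 0.08523148896659953
```

```bash
python3 -m handwheel '[[-0.99,-0.04,-0.04,0,0,0.006],[-0.99,0,-0.04,0,0,0.006],[-0.99,0.04,-0.04,0,0,0.006],[-0.99,0.07,-0.04,0,0,0.006],[-0.99,0.11,-0.04,0,0,0.006],[-0.98,0.15,-0.04,0,0,0.006],[-0.97,0.19,-0.04,0,0,0.006],[-0.97,0.23,-0.04,0,0,0.006]]'
python3 -c "
from h import *
plan([.634,.206,.255],np.radians(109.3),1)"
```

```text
clock: 2.9
position: [0.5455, 0.2938, 0.2514]
tool_rot: [3.141, -0.0, 2.113]
force: [0.1, 0.7, -0.2]
grip_width: 0.0852
pos [0.5455 0.2938 0.2514] d [ 0.0885 -0.0878  0.0036] n 5
[-0.967, 0.244, -0.029, 0.0, -0.0, 0.0065]
[-0.957, 0.283, -0.029, 0.0, -0.0, 0.0065]
[-0.944, 0.323, -0.029, 0.0, -0.0, 0.0065]
[-0.93, 0.361, -0.029, 0.0, -0.0, 0.0065]
[-0.914, 0.399, -0.029, 0.0, -0.0, 0.0065]
t 2.9 q [-0.71  0.5   0.18  1.6  -0.1   1.05  0.04] F [ 0.1  0.7 -0.2] w 0.08515916903000763
```

```bash
python3 -m handwheel '[[-0.97,0.24,-0.05,0,0,0.0065],[-0.96,0.28,-0.05,0,0,0.0065],[-0.94,0.32,-0.05,0,0,0.0065],[-0.93,0.36,-0.05,0,0,0.0065],[-0.9,0.4,-0.05,0,0,0.0065],[0,0,0,0,0,0]]'
python3 - <<'E'
from h import *
plan([.634,.206,.255],np.radians(109.3),1)
p=np.array(bot.observe()["position"])
for n in("top","scene"):
    f=bot.grab_frame(n);im=f["pixels"].copy();a=proj(f,p);print(n,a,f["cx"],f["cy"])
    im=cv2.resize(im[120:270,100:300] if n=="top" else im[140:260,260:420],None,fx=4,fy=4);cv2.imwrite(f"pics/h_{n}.png",im)
E
```

```text
clock: 3.65
position: [0.6343, 0.2053, 0.2574]
tool_rot: [3.142, 0.001, 1.907]
force: [0.7, -1.0, -1.1]
grip_width: 0.0854
pos [0.6343 0.2053 0.2574] d [-0.0003  0.0007 -0.0024] n 1
[0.032, -0.0, 0.098, 0.0, 0.0002, -0.0]
t 3.65 q [-0.55  0.58  0.24  1.46 -0.15  1.12  0.05] F [ 0.7 -1.  -1.1] w 0.08541088384967711
top [199.84124851 179.04339927] 277.1792569584787 211.21965426872993
scene [333.12876919 197.54844057] 275.04764697747817 209.46749757215554
```

View pics/h_scene.png

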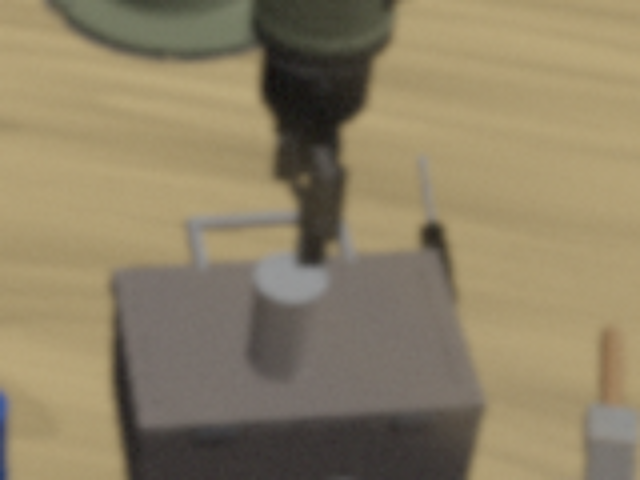

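View pics/h_top.png

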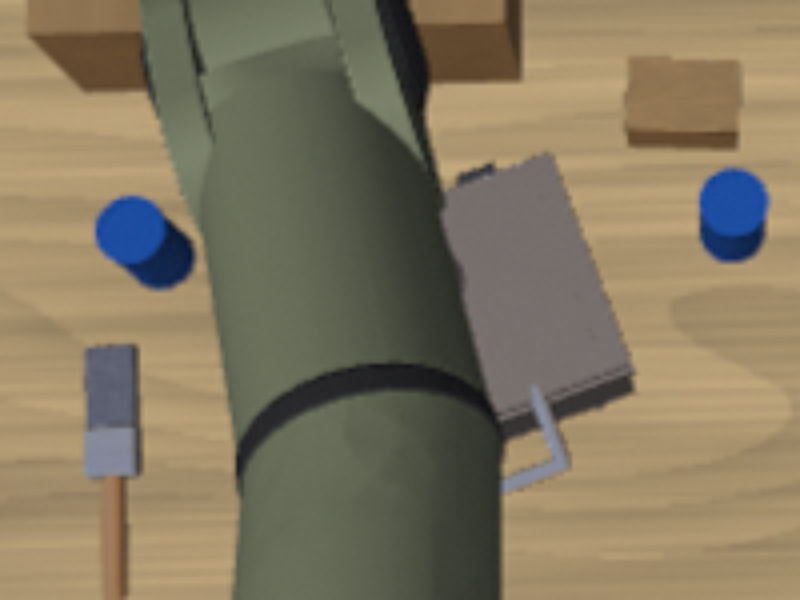

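Run:
```python
from h import *
f=bot.grab_frame("scene")
p=np.array(bot.observe()["position"]);d=np.array([.944,.33,0])
for s in(.0425,.05,.057,-.0425,-.057):
  for z in(0,.013):print(s,z,proj(f,p+d*s+[0,0,z]))
print("tin from scene",ray(f,[332.7,210.3],.215),"bottom",ray(f,[329.5,230.5],.13))
```

```text
0.0425 0 [336.76482409 207.52469381]
0.0425 0.013 [337.19251076 204.21524331]
0.05 0 [337.23275363 209.3677433 ]
0.05 0.013 [337.664785   206.05769603]
0.057 0 [337.6724739  211.09968398]
0.057 0.013 [338.10860632 207.78914722]
-0.0425 0 [331.68256336 187.50702633]
-0.0425 0.013 [332.06435275 184.20909484]
-0.057 0 [330.85419043 184.24428663]
-0.057 0.013 [331.22872295 180.94910678]
tin from scene [0.64292445 0.20919312 0.215     ] bottom [0.64461362 0.20714096 0.13      ]
```

```bash
python3 - <<'E'
from h import *
plan([.640,.208,.163],None,1)
E
python3 -m handwheel '[[0.03,0.26,0.5,0,0,0],[0,0,0.9,0,0,0]]'
python3 - <<'E'
from h import *
plan([.640,.208,.163],None,1)
f=bot.grab_frame("scene");cv2.imwrite("pics/d1.png",cv2.resize(f["pixels"][140:260,260:420],None,fx=5,fy=5,interpolation=cv2.INTER_CUBIC))
E
```

```text
pos [0.6325 0.208  0.2574] d [ 0.0075 -0.     -0.0944] n 4
[-0.026, 0.071, 0.944, 0.0, 0.0, 0.0]
[-0.026, 0.071, 0.944, 0.0, 0.0, 0.0]
[-0.026, 0.071, 0.944, 0.0, 0.0, 0.0]
[-0.026, 0.071, 0.944, 0.0, 0.0, 0.0]
t 3.8 q [-0.56  0.58  0.24  1.46 -0.15  1.12  0.05] F [-0.6  0.4  0.1] w 0.08565769691513851
clock: 4.05
position: [0.639, 0.2115, 0.2219]
tool_rot: [3.141, -0.0, 1.912]
force: [1.4, -0.0, -0.3]
grip_width: 0.0856
pos [0.639  0.2115 0.2219] d [ 0.001  -0.0035 -0.0589] n 3
[-0.049, -0.003, 0.786, 0.0, 0.0, 0.0]
[-0.049, -0.003, 0.786, 0.0, 0.0, 0.0]
[-0.049, -0.003, 0.786, 0.0, 0.0, 0.0]
t 4.05 q [-0.55  0.62  0.23  1.48 -0.16  1.06  0.06] F [ 1.4 -0.  -0.3] w 0.08560324284097678
```

View pics/d1.png

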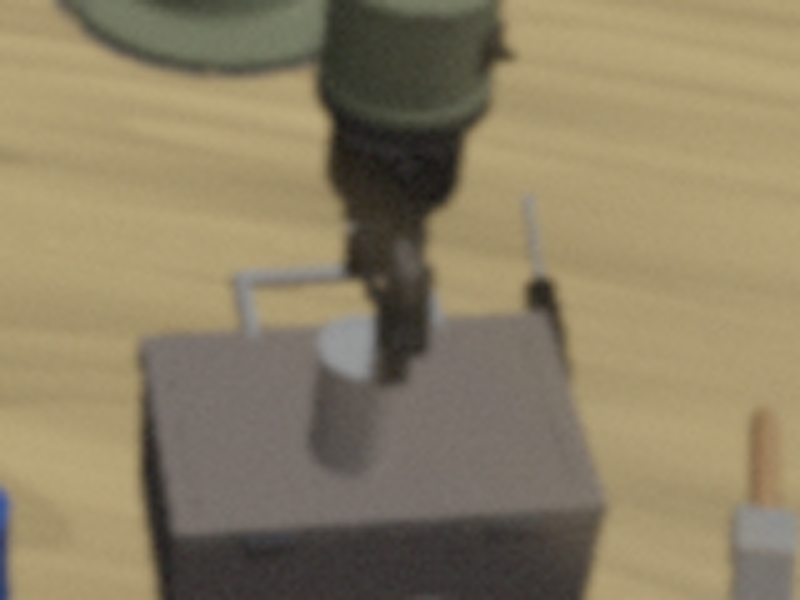

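Run:
```python
from h import *
f=bot.grab_frame("scene")
P=[];
for i in range(3):
    bot.grab_frame("scene");P.append(bot.observe()["position"])
print(np.round(P,4));p=np.mean(P,0);y=bot.observe()["tool_rot"][2];d=np.array([np.sin(y),-np.cos(y),0]);x=np.array([np.cos(y),np.sin(y),0])
im=cv2.resize(f["pixels"][140:260,260:420],None,fx=5,fy=5,interpolation=cv2.INTER_CUBIC)
def dot(X,c):
    a=(proj(f,X)-[260,140]+.5)*5-.5;cv2.circle(im,tuple(np.int32(a)),3,c,-1)
for s in(.0425,.057):
  for u in(-.011,.011): dot(p+d*s+x*u+[0,0,.013],(0,0,255))
for T,c in(([.643,.209],(0,255,0)),([.634,.2057],(255,0,0))):
  for k in range(24):
    a=k*np.pi/12
    for z in(.215,.13): dot([T[0]+.027*np.cos(a),T[1]+.027*np.sin(a),z],c)
cv2.imwrite("pics/d2.png",im)
```

```text
[[0.638  0.2108 0.2212]
 [0.6385 0.2108 0.2223]
 [0.6388 0.2108 0.2229]]
```

View pics/d2.png

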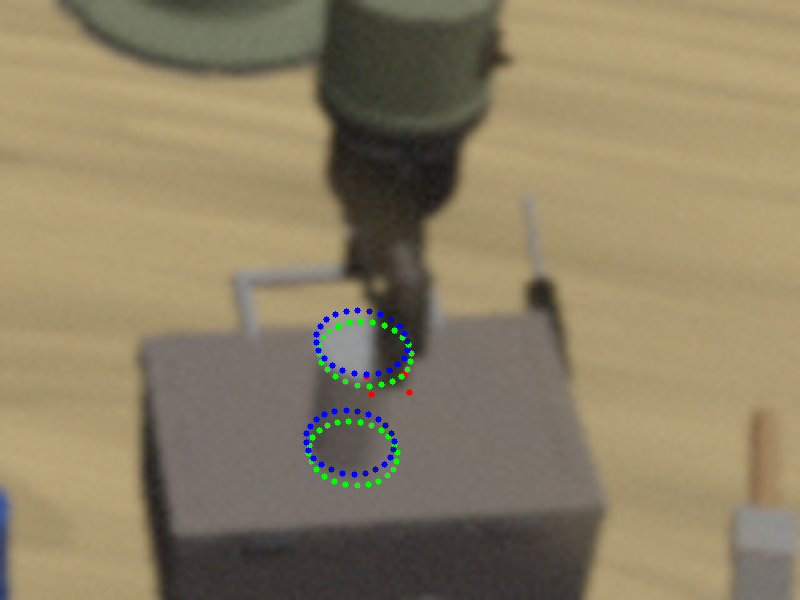

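```bash
python3 -m handwheel '[[-0.26,-0.06,0.3,0,0,0],[0,0,0.7,0,0,0],[0,0,0.7,0,0,0],[0,0,0.65,0,0,0],[0,0,0,0,0,0]]'
python3 - <<'E'
from h import *
plan([.638,.2045,.163],None,1)
f=bot.grab_frame("scene");cv2.imwrite("pics/d3.png",cv2.resize(f["pixels"][140:260,260:420],None,fx=5,fy=5,interpolation=cv2.INTER_CUBIC))
E
```

```text
clock: 4.92
position: [0.6386, 0.2037, 0.162]
tool_rot: [-3.139, 0.0, 1.911]
force: [-0.0, 0.2, 0.9]
grip_width: 0.0856
pos [0.6386 0.2037 0.162 ] d [-0.0006  0.0008  0.001 ] n 1
[0.039, -0.012, -0.04, 0.0, 0.0, 0.0]
t 4.92 q [-0.53  0.68  0.22  1.54 -0.17  0.94  0.08] F [-0.   0.2  0.9] w 0.0855851006561546
```

View pics/d3.png

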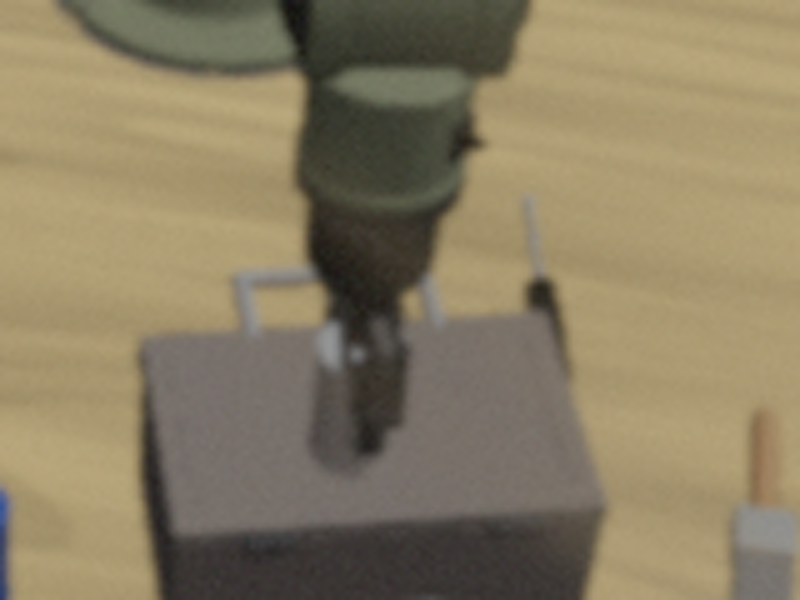

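```bash
python3 -m handwheel '[[0,0,0,0,0,0],[0,0,0,0,0,0],[0,0,0,0,0,0],[0,0,0,0,0,0],[0,0,0,0,0,0]]' 1 50
python3 - <<'E'
from h import *
plan([.638,.2045,.25],None,1)
f=bot.grab_frame("scene");cv2.imwrite("pics/d4.png",cv2.resize(f["pixels"][140:260,260:420],None,fx=5,fy=5,interpolation=cv2.INTER_CUBIC))
E
```

```text
clock: 5.6
position: [0.6394, 0.2038, 0.1646]
tool_rot: [3.141, -0.0, 1.911]
force: [-3.6, -0.3, 5.7]
grip_width: 0.0532
pos [0.6394 0.2038 0.1646] d [-0.0014  0.0007  0.0854] n 4
[0.011, -0.011, -0.854, 0.0, 0.0, 0.0]
[0.011, -0.011, -0.854, 0.0, 0.0, 0.0]
[0.011, -0.011, -0.854, 0.0, 0.0, 0.0]
[0.011, -0.011, -0.854, 0.0, 0.0, 0.0]
t 5.6 q [-0.53  0.68  0.22  1.54 -0.17  0.95  0.08] F [-3.6 -0.3  5.7] w 0.053163069427225366
```

View pics/d4.png

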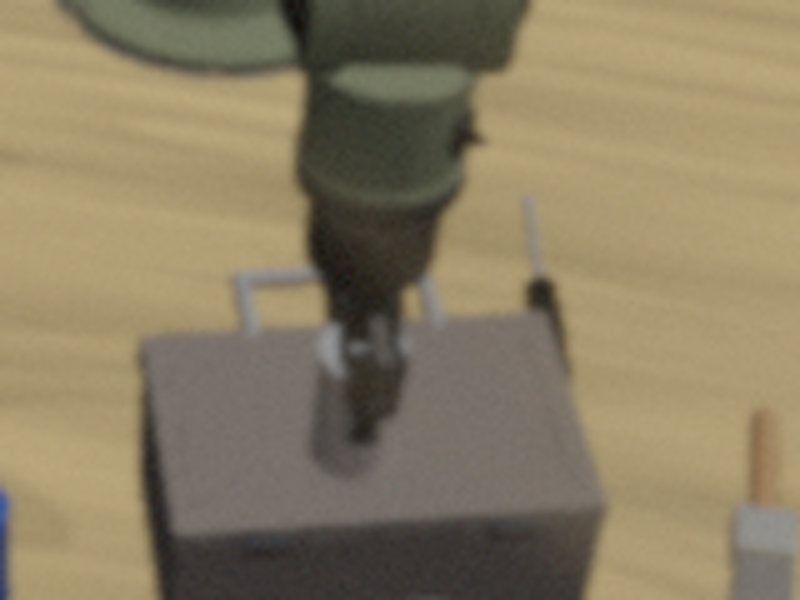

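```bash
python3 -m handwheel '[[0,0,-0.3,0,0,0],[0,0,-0.6,0,0,0],[0,0,-0.8,0,0,0],[0,0,-0.8,0,0,0]]'
python3 - <<'E'
from h import *
plan([.505,-.211,.225],None,1)
f=bot.grab_frame("scene");cv2.imwrite("pics/d5.png",cv2.resize(f["pixels"][140:260,260:420],None,fx=5,fy=5,interpolation=cv2.INTER_CUBIC))
E
```

```text
clock: 6.15
position: [0.6395, 0.2038, 0.228]
tool_rot: [3.141, 0.0, 1.911]
force: [-0.0, -0.5, -2.7]
grip_width: 0.0528
pos [0.6395 0.2038 0.228 ] d [-0.1345 -0.4148 -0.003 ] n 18
[-0.769, -0.59, 0.006, 0.0, 0.0, 0.0]
[-0.769, -0.59, 0.006, 0.0, 0.0, 0.0]
[-0.769, -0.59, 0.006, 0.0, 0.0, 0.0]
[-0.769, -0.59, 0.006, 0.0, 0.0, 0.0]
[-0.769, -0.59, 0.006, 0.0, 0.0, 0.0]
[-0.769, -0.59, 0.006, 0.0, 0.0, 0.0]
[-0.769, -0.59, 0.006, 0.0, 0.0, 0.0]
[-0.769, -0.59, 0.006, 0.0, 0.0, 0.0]
[-0.769, -0.59, 0.006, 0.0, 0.0, 0.0]
[-0.769, -0.59, 0.006, 0.0, 0.0, 0.0]
[-0.769, -0.59, 0.006, 0.0, 0.0, 0.0]
[-0.769, -0.59, 0.006, 0.0, 0.0, 0.0]
[-0.769, -0.59, 0.006, 0.0, 0.0, 0.0]
[-0.769, -0.59, 0.006, 0.0, 0.0, 0.0]
[-0.769, -0.59, 0.006, 0.0, 0.0, 0.0]
[-0.769, -0.59, 0.006, 0.0, 0.0, 0.0]
[-0.769, -0.59, 0.006, 0.0, 0.0, 0.0]
[-0.769, -0.59, 0.006, 0.0, 0.0, 0.0]
t 6.15 q [-0.54  0.61  0.24  1.48 -0.15  1.07  0.07] F [-0.  -0.5 -2.7] w 0.05277167053759531
```

View pics/d5.png

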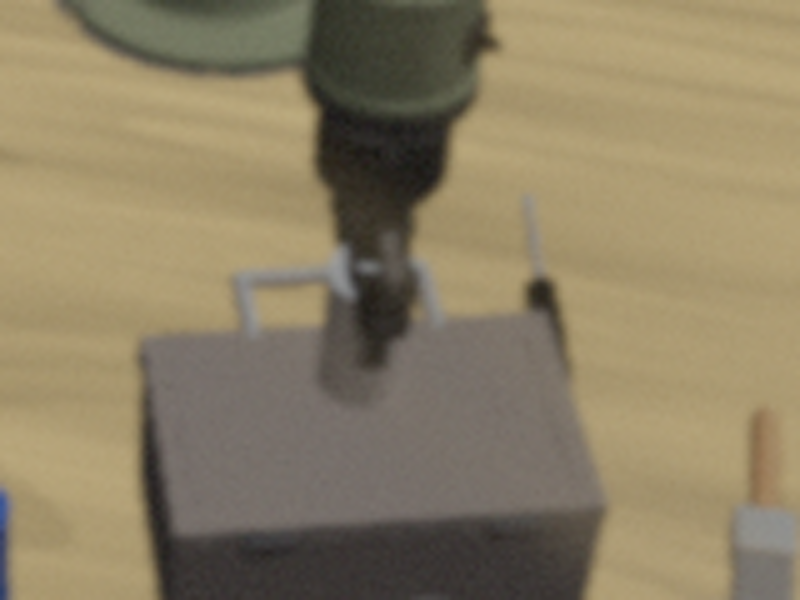

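```bash
python3 -m handwheel '[[-0.5,-0.39,0,0,0,0],[-0.77,-0.59,0,0,0,0],[-0.77,-0.59,0,0,0,0],[-0.77,-0.59,0,0,0,0],[-0.77,-0.59,0,0,0,0],[-0.77,-0.59,0,0,0,0],[-0.77,-0.59,0,0,0,0],[-0.77,-0.59,0,0,0,0]]'
python3 -m handwheel '[[-0.77,-0.59,0,0,0,0],[-0.77,-0.59,0,0,0,0],[-0.77,-0.59,0,0,0,0],[-0.77,-0.59,0,0,0,0],[-0.77,-0.59,0,0,0,0],[-0.77,-0.59,0,0,0,0],[-0.77,-0.59,0,0,0,0],[-0.5,-0.4,0,0,0,0]]'
python3 - <<'E'
from h import *
plan([.505,-.211,.20],None,1)
E
```

```text
clock: 7.2
position: [0.5815, 0.0257, 0.2263]
tool_rot: [3.141, 0.0, 1.911]
force: [1.4, -0.1, -3.7]
grip_width: 0.0528
clock: 8.2
position: [0.5238, -0.1509, 0.2264]
tool_rot: [3.141, 0.0, 1.91]
force: [-0.4, -0.1, -3.8]
grip_width: 0.0534
pos [ 0.5238 -0.1509  0.2264] d [-0.0188 -0.0601 -0.0264] n 3
[-0.672, -0.503, 0.352, 0.0, 0.0, 0.0]
[-0.672, -0.503, 0.352, 0.0, 0.0, 0.0]
[-0.672, -0.503, 0.352, 0.0, 0.0, 0.0]
t 8.2 q [-0.05  0.41  0.29  1.83 -0.15  0.92  0.65] F [-0.4 -0.1 -3.8] w 0.05335380217639197
```

```bash
python3 -m handwheel '[[-0.68,-0.5,0.2,0,0,0],[-0.68,-0.5,0.5,0,0,0],[-0.6,-0.45,0.8,0,0,0],[0,0,0.9,0,0,0],[0,0,0.9,0,0,0],[0,0,0.9,0,0,0],[0,0,0,0,0,0]]'
python3 - <<'E'
from h import *
plan([.505,-.211,.040],None,1)
f=bot.grab_frame("scene");cv2.imwrite("pics/d6.png",cv2.resize(f["pixels"][140:260,150:310],None,fx=5,fy=5,interpolation=cv2.INTER_CUBIC))
E
```

```text
clock: 9.07
position: [0.5058, -0.2075, 0.1202]
tool_rot: [-3.14, -0.001, 1.912]
force: [-0.3, 0.3, -2.3]
grip_width: 0.0533
pos [ 0.5058 -0.2075  0.1202] d [-0.0008 -0.0035 -0.0802] n 4
[-0.032, -0.018, 0.802, 0.0, 0.0, 0.0]
[-0.032, -0.018, 0.802, 0.0, 0.0, 0.0]
[-0.032, -0.018, 0.802, 0.0, 0.0, 0.0]
[-0.032, -0.018, 0.802, 0.0, 0.0, 0.0]
t 9.07 q [ 0.1   0.57  0.25  1.91 -0.21  0.69  0.82] F [-0.3  0.3 -2.3] w 0.05332096200173033
```

View pics/d6.png

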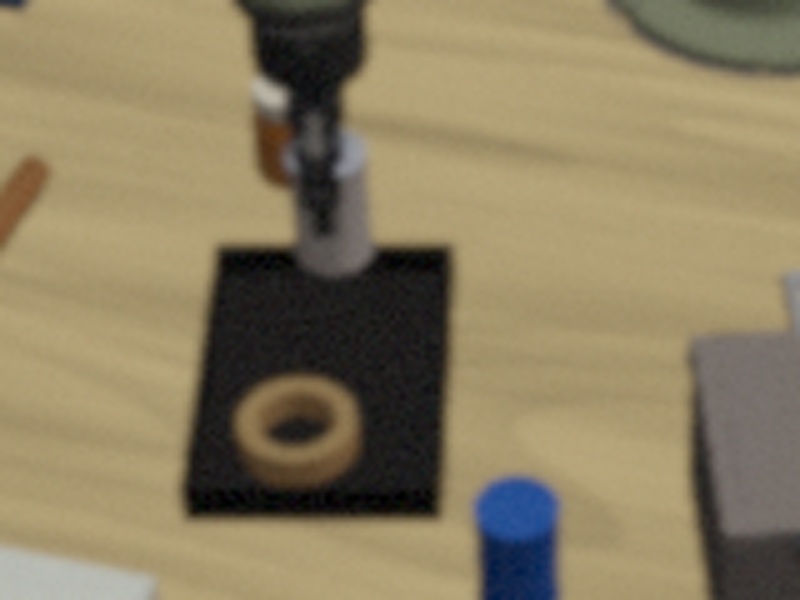

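Run:
```python
from h import *
f=bot.grab_frame("scene")
z=lambda X:((proj(f,X)-[150,140]+.5)*5-.5).round()
for x in(.4785,.5055,.5325):print(x,z([x,-.2075,.004]),z([x,-.2075,.086]))
u=lambda p,h:ray(f,[(p[0]+.5)/5-.5+150,(p[1]+.5)/5-.5+140],h)
print("tape c",u((298,430),.025),"tape frontedge",u((298,374),.025),"rear",u((300,487),0.004))
for p in[(218,250),(450,250)]:print("front corners",u(p,.03))
for p in[(187,516),(438,516)]:print("rear bottom corners",u(p,.0))
print("tin bottom now",u((337,275),.086),"sides",u((297,245),.086),u((374,245),.086))
```

```text
0.4785 [347. 305.] [340. 219.]
0.5055 [335. 331.] [328. 244.]
0.5325 [323. 357.] [315. 270.]
tape c [ 0.62262596 -0.19349303  0.025     ] tape frontedge [ 0.57247981 -0.2106381   0.025     ] rear [ 0.65324924 -0.18325909  0.004     ]
front corners [ 0.47297289 -0.3040427   0.03      ]
front corners [ 0.431412   -0.14473841  0.03      ]
rear bottom corners [ 0.69298098 -0.2481507   0.        ]
rear bottom corners [ 0.65174149 -0.08850352  0.        ]
tin bottom now [ 0.53326037 -0.19169542  0.086     ] sides [ 0.51150285 -0.22746577  0.086     ] [ 0.49828221 -0.17680101  0.086     ]
```

```bash
python3 -m handwheel '[[-0.1,-0.1,0.7,0,0,0],[-0.1,-0.1,0.9,0,0,0],[0,0,0.8,0,0,0],[0,0,0.5,0,0,0],[0,0,0.1,0,0,0],[0,0,0,0,0,0]]'
python3 -m handwheel '[[0,0,0.06,0,0,0],[0,0,0.06,0,0,0],[0,0,0,0,0,0]]'
python3 -c "
from h import *
plan([.505,-.211,.040],None,1)"
```

```text
clock: 9.93
position: [0.5038, -0.2142, 0.0466]
tool_rot: [3.141, 0.0, 1.911]
force: [0.3, -0.0, -2.8]
grip_width: 0.0531
clock: 10.3
position: [0.5037, -0.214, 0.0434]
tool_rot: [3.141, 0.0, 1.911]
force: [-0.9, -0.6, -3.6]
grip_width: 0.0531
pos [ 0.5037 -0.214   0.0434] d [ 0.0013  0.003  -0.0034] n 1
[0.095, 0.09, 0.135, 0.0, 0.0, 0.0]
t 10.3 q [ 0.15  0.69  0.2   1.94 -0.25  0.53  0.86] F [-0.9 -0.6 -3.6] w 0.05306864240096261
```

```bash
python3 -m handwheel '[[0,0,0.08,0,0,0],[0,0,0.06,0,0,0],[0,0,0,0,0,0]]'
python3 -m handwheel '[[0,0,0.05,0,0,0],[0,0,0,0,0,0]]'
```

```text
clock: 10.68
position: [0.5035, -0.214, 0.0397]
tool_rot: [-3.141, -0.0, 1.911]
force: [0.2, 0.8, -3.9]
grip_width: 0.0531
clock: 10.92
position: [0.5037, -0.2141, 0.0387]
tool_rot: [3.141, 0.0, 1.911]
force: [0.2, 0.4, 0.4]
grip_width: 0.0527
```

Contact with the tray floor (force went from −3.9 to +0.4 N at the predicted height). Release.

```bash
python3 -m handwheel '[[0,0,0,0,0,0],[0,0,0,0,0,0],[0,0,0,0,0,0],[0,0,0,0,0,0],[0,0,0,0,0,0]]' -1
python3 -m handwheel '[[0,0,-0.2,0,0,0],[0,0,-0.5,0,0,0],[0,0,-0.9,0,0,0],[0,0,-1,0,0,0],[0,0,-1,0,0,0],[0,0,-1,0,0,0],[0,0,-1,0,0,0],[0,0,-0.9,0,0,0]]'
python3 - <<'E'
from h import *
plan([.465,.160,.20],None,1)
f=bot.grab_frame("scene");cv2.imwrite("pics/d7.png",cv2.resize(f["pixels"][140:260,150:310],None,fx=5,fy=5,interpolation=cv2.INTER_CUBIC))
E
```

```text
clock: 11.55
position: [0.5036, -0.214, 0.0386]
tool_rot: [3.142, 0.0, 1.911]
force: [-0.2, 0.6, 0.3]
grip_width: 0.0855
clock: 12.55
position: [0.5036, -0.2141, 0.2029]
tool_rot: [3.141, 0.001, 1.911]
force: [-0.6, 0.0, -0.6]
grip_width: 0.0854
pos [ 0.5036 -0.2141  0.2029] d [-0.0386  0.3741 -0.0029] n 16
[0.914, 0.221, 0.007, 0.0, 0.0, 0.0]
[0.914, 0.221, 0.007, 0.0, 0.0, 0.0]
[0.914, 0.221, 0.007, 0.0, 0.0, 0.0]
[0.914, 0.221, 0.007, 0.0, 0.0, 0.0]
[0.914, 0.221, 0.007, 0.0, 0.0, 0.0]
[0.914, 0.221, 0.007, 0.0, 0.0, 0.0]
[0.914, 0.221, 0.007, 0.0, 0.0, 0.0]
[0.914, 0.221, 0.007, 0.0, 0.0, 0.0]
[0.914, 0.221, 0.007, 0.0, 0.0, 0.0]
[0.914, 0.221, 0.007, 0.0, 0.0, 0.0]
[0.914, 0.221, 0.007, 0.0, 0.0, 0.0]
[0.914, 0.221, 0.007, 0.0, 0.0, 0.0]
[0.914, 0.221, 0.007, 0.0, 0.0, 0.0]
[0.914, 0.221, 0.007, 0.0, 0.0, 0.0]
[0.914, 0.221, 0.007, 0.0, 0.0, 0.0]
[0.914, 0.221, 0.007, 0.0, 0.0, 0.0]
t 12.55 q [ 0.07  0.45  0.3   1.85 -0.17  0.87  0.79] F [-0.6  0.  -0.6] w 0.08540027314188524
```

View pics/d7.png

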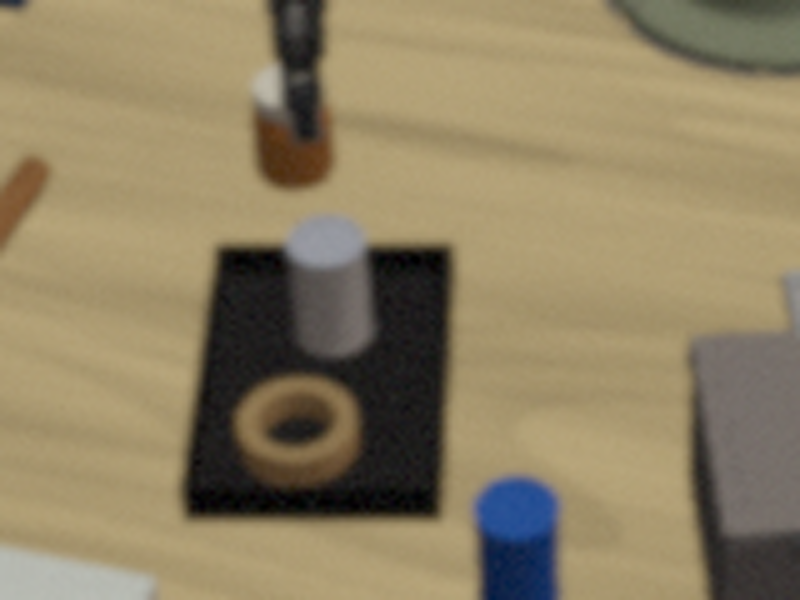

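Run:
```python
from h import *
f=bot.grab_frame("scene");g=bot.grab_frame("top")
cv2.imwrite("pics/b1.png",cv2.resize(f["pixels"][180:260,280:390],None,fx=6,fy=6,interpolation=cv2.INTER_CUBIC))
cv2.imwrite("pics/b2.png",cv2.resize(g["pixels"][190:260,150:265],None,fx=6,fy=6,interpolation=cv2.INTER_CUBIC))
```

```text
(no output)
```

View pics/b1.png

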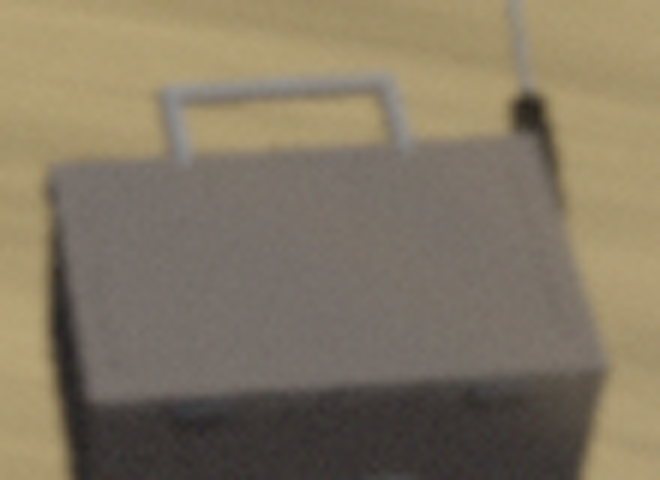

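View pics/b2.png

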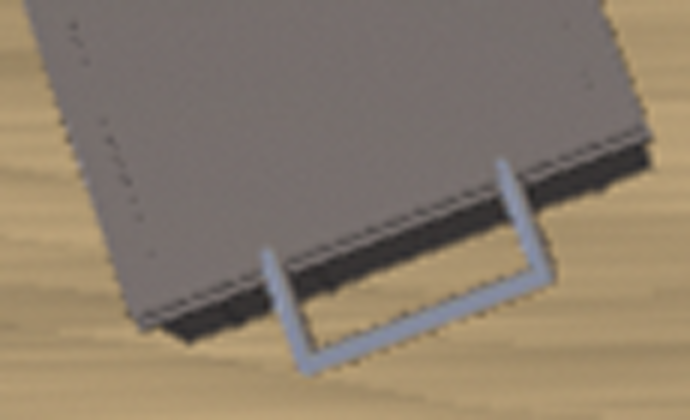

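Run:
```python
from h import *
f=bot.grab_frame("scene");g=bot.grab_frame("top")
b=[ray(f,o(p,280,180),.125) for p in[(170,94),(388,84)]];print("scene bar",np.round(b,4),np.mean(b,0),np.linalg.norm(b[0]-b[1]))
C=[ray(f,o(p,280,180),.13) for p in[(50,163),(535,137),(605,372),(90,404)]];print(np.round(C,4),np.mean(C,0))
v=C[2]-C[1]+C[3]-C[0];w=C[2]-C[3]+C[1]-C[0];print(np.degrees([np.arctan2(v[1],v[0]),np.arctan2(-w[0],w[1])]),np.linalg.norm(v)/2,np.linalg.norm(w)/2)
b=[ray(g,o(p,150,190),.125) for p in[(309,363),(546,273)]];print("top bar",np.round(b,4),np.mean(b,0))
```

```text
scene bar [[0.501  0.1117 0.125 ]
 [0.463  0.2255 0.125 ]] [0.48200094 0.16859842 0.125     ] 0.12003573433080346
[[0.5751 0.0615 0.13  ]
 [0.4903 0.3085 0.13  ]
 [0.6515 0.3623 0.13  ]
 [0.7364 0.1185 0.13  ]] [0.61330258 0.2126832  0.13      ]
[18.97415659 19.08253346] 0.17046808044269784 0.2596802314130593
top bar [[0.46   0.2227 0.125 ]
 [0.5003 0.1091 0.125 ]] [0.48016788 0.16593234 0.125     ]
```

```bash
python3 -m handwheel '[[0.7,0.2,0,0,0,0],[0.92,0.27,0,0,0,0],[0.92,0.27,0,0,0,0],[0.92,0.27,0,0,0,0],[0.92,0.27,0,0,0,0],[0.92,0.27,0,0,0,0],[0.92,0.27,0,0,0,0],[0.92,0.27,0,0,0,0]]' 0 60
python3 -m handwheel '[[0.92,0.27,0,0,0,0],[0.92,0.27,0,0,0,0],[0.92,0.27,0,0,0,0],[0.92,0.27,0,0,0,0],[0.92,0.27,0,0,0,0],[0.92,0.27,0,0,0,0],[0.92,0.27,0,0,0,0],[0.92,0.27,0,0,0,0]]'
python3 - <<'E'
from h import *
plan([.482,.168,.16],np.radians(109.0),1)
E
```

```text
clock: 13.8
position: [0.4925, -0.0266, 0.2005]
tool_rot: [-3.141, -0.0, 1.912]
force: [-0.4, -0.1, -0.0]
grip_width: 0.0429
clock: 14.8
position: [0.4816, 0.1646, 0.2005]
tool_rot: [-3.14, -0.0, 1.912]
force: [-0.1, 0.6, 0.3]
grip_width: 0.0426
pos [0.4816 0.1646 0.2005] d [ 0.0004  0.0034 -0.0405] n 2
[0.061, 0.031, 0.81, -0.0001, -0.0, 0.0008]
[0.061, 0.03, 0.81, -0.0001, -0.0, 0.0008]
t 14.8 q [-0.62  0.39  0.22  1.94 -0.11  0.83  0.01] F [-0.1  0.6  0.3] w 0.042609894701133764
```

```bash
python3 -m handwheel '[[0.06,0.03,0.5,0,0,0.001],[0.06,0.03,0.8,0,0,0],[0,0,0.3,0,0,0],[0,0,0,0,0,0]]'
python3 - <<'E'
from h import *
plan([.482,.168,.106],None,1)
p=np.array(bot.observe()["position"])
for n in("scene","top"):
    f=bot.grab_frame(n);cv2.imwrite(f"pics/c1{n}.png",cv2.resize(f["pixels"][160:250,280:390] if n=="scene" else f["pixels"][180:280,140:260],None,fx=6,fy=6,interpolation=cv2.INTER_CUBIC))
E
```

```text
clock: 15.3
position: [0.4827, 0.166, 0.1605]
tool_rot: [-3.14, 0.0, 1.905]
force: [0.1, 1.1, 0.0]
grip_width: 0.043
pos [0.4827 0.166  0.1605] d [-0.0007  0.002  -0.0545] n 3
[0.028, 0.001, 0.727, 0.0, 0.0, 0.0]
[0.028, 0.001, 0.727, 0.0, 0.0, 0.0]
[0.028, 0.001, 0.727, 0.0, 0.0, 0.0]
t 15.3 q [-0.6   0.45  0.21  1.97 -0.13  0.73  0.01] F [0.1 1.1 0. ] w 0.043025965286045194
```

View pics/c1scene.png

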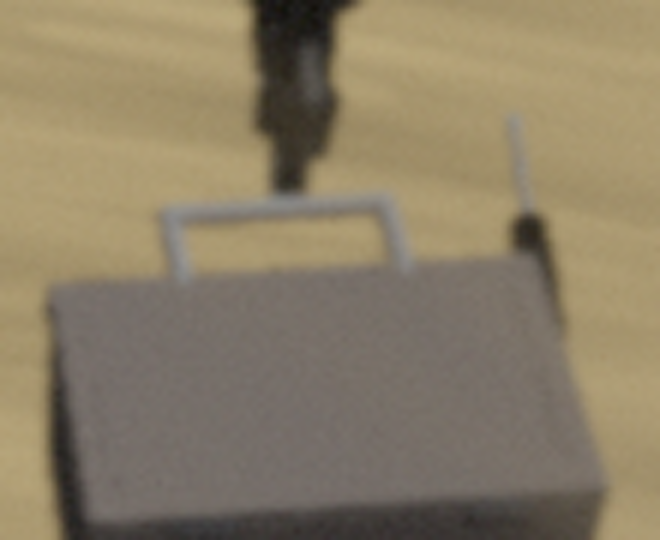

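View pics/c1top.png

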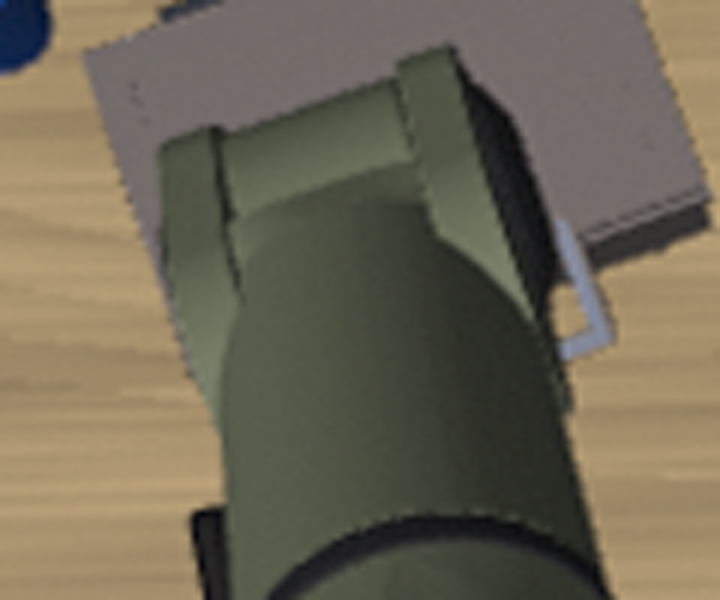

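Run:
```python
from h import *
f=bot.grab_frame("scene");p=np.array(bot.observe()["position"]);y=np.radians(109);d=np.array([np.sin(y),-np.cos(y),0])
z=lambda X:((proj(f,X)-[280,160]+.5)*6-.5).round()
for s in(.0215,.036,-.0215,-.036):print(s,z(p+d*s),z(p+d*s+[0,0,.0065]))
print(z([.482,.168,.125]))
```

```text
0.0215 [286. 187.] [287. 178.]
0.036 [291. 205.] [292. 196.]
-0.0215 [274. 134.] [275. 125.]
-0.036 [270. 116.] [271. 107.]
[278. 209.]
```

```bash
python3 -m handwheel '[[0.04,0,0.4,0,0,0],[0.04,0,0.6,0,0,0],[0,0,0,0,0,0]]'
python3 - <<'E'
from h import *
plan([.482,.168,.104],None,1)
f=bot.grab_frame("scene");cv2.imwrite(f"pics/c2.png",cv2.resize(f["pixels"][160:250,280:390],None,fx=6,fy=6,interpolation=cv2.INTER_CUBIC))
E
```

```text
clock: 15.82
position: [0.4817, 0.1681, 0.1347]
tool_rot: [-3.139, 0.0, 1.905]
force: [0.5, -0.7, 1.7]
grip_width: 0.0428
pos [0.4817 0.1681 0.1347] d [ 0.0003 -0.0001 -0.0307] n 2
[-0.004, 0.006, 0.613, 0.0, 0.0, 0.0]
[-0.004, 0.006, 0.613, 0.0, 0.0, 0.0]
t 15.82 q [-0.6   0.49  0.19  1.99 -0.14  0.68  0.02] F [ 0.5 -0.7  1.7] w 0.042813657519047296
```

View pics/c2.png

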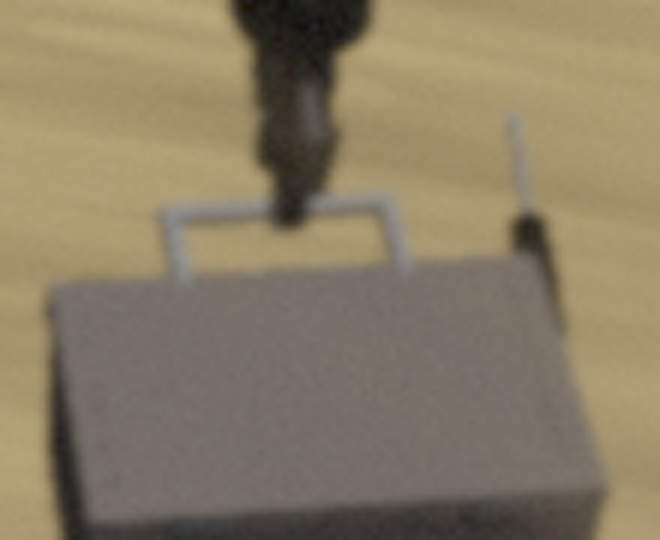

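Near finger is in front of the bar (over the gap), tip at about (288,222) zoomed. Continue down.

```bash
python3 -m handwheel '[[0,0,0.4,0,0,0],[0,0,0.5,0,0,0],[0,0,0.33,0,0,0],[0,0,0,0,0,0]]'
python3 - <<'E'
from h import *
plan([.482,.168,.104],None,1)
f=bot.grab_frame("scene");cv2.imwrite(f"pics/c3.png",cv2.resize(f["pixels"][160:250,280:390],None,fx=6,fy=6,interpolation=cv2.INTER_CUBIC))
E
```

```text
clock: 16.38
position: [0.4821, 0.1682, 0.1046]
tool_rot: [-3.14, 0.0, 1.905]
force: [1.0, 0.3, 0.1]
grip_width: 0.0425
pos [0.4821 0.1682 0.1046] d [-0.0001 -0.0002 -0.0006] n 1
[-0.004, -0.006, 0.023, 0.0, 0.0, 0.0]
t 16.38 q [-0.58  0.54  0.18  2.01 -0.16  0.61  0.03] F [1.  0.3 0.1] w 0.04249658175030586
```

View pics/c3.png

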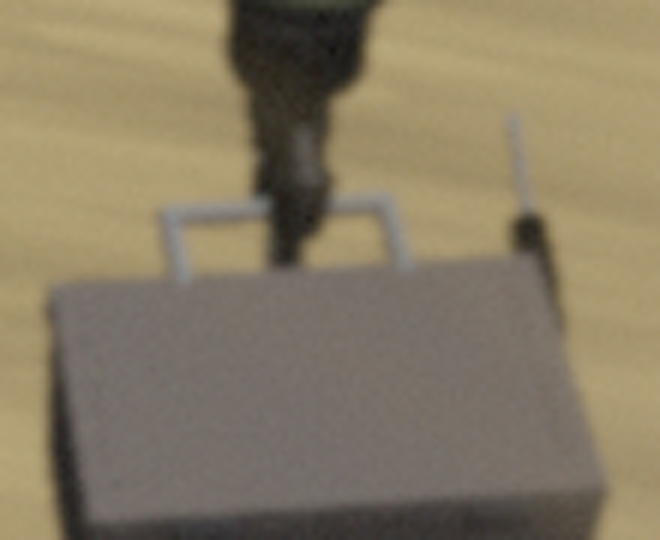

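```bash
python3 -m handwheel '[[0,0,0,0,0,0],[0,0,0,0,0,0],[0,0,0,0,0,0],[0,0,0,0,0,0],[0,0,0,0,0,0]]' 1 60
python3 - <<'E'
from h import *
plan([.482,.168,.104],None,1)
y=np.radians(19.0);u=np.array([np.cos(y),np.sin(y)])
s=bot.observe();print("F",s["force"])
E
```

```text
clock: 17.05
position: [0.4798, 0.1674, 0.1054]
tool_rot: [-3.136, -0.0, 1.905]
force: [-18.8, -5.1, 19.6]
grip_width: 0.0097
pos [0.4798 0.1674 0.1054] d [ 0.0022  0.0006 -0.0014] n 1
[-0.006, 0.09, 0.056, 0.0, 0.0, 0.0]
t 17.05 q [-0.58  0.54  0.18  2.01 -0.16  0.61  0.03] F [-18.8  -5.1  19.6] w 0.00974398980726526
F [-18.8271152   -5.14364343  19.5546907 ]
```

Run:
```python
import numpy as np
a=np.radians(1.29);r=.222
t=np.radians(np.array([0,2,5,9,13,17,21,25,29,33,37,41,44,47,49,50]))
x=r*(np.cos(a)-np.cos(a+t));z=r*(np.sin(a+t)-np.sin(a))
for i in range(1,len(t)):print(round(np.degrees(t[i])),((x[i]-x[i-1])/.025).round(3),(-(z[i]-z[i-1])/.025).round(3),x[i].round(4),z[i].round(4))
```

```text
2 0.012 -0.31 0.0003 0.0077
5 0.039 -0.463 0.0013 0.0193
9 0.089 -0.613 0.0035 0.0347
13 0.132 -0.606 0.0068 0.0498
17 0.174 -0.595 0.0112 0.0647
21 0.215 -0.581 0.0165 0.0792
25 0.255 -0.565 0.0229 0.0933
29 0.294 -0.546 0.0303 0.107
33 0.331 -0.524 0.0385 0.1201
37 0.367 -0.5 0.0477 0.1326
41 0.401 -0.473 0.0577 0.1444
44 0.322 -0.336 0.0658 0.1528
47 0.339 -0.318 0.0742 0.1607
49 0.235 -0.202 0.0801 0.1658
50 0.12 -0.098 0.0831 0.1682
```

```bash
python3 -m handwheel '[[0,-0.07,-0.31,0,0,0],[0,0.04,-0.46,0,0,0],[0,0.09,-0.61,0,0,0],[0,0.13,-0.61,0,0,0],[0,0,0,0,0,0]]'
python3 - <<'E'
from h import *
plan([.482,.168,.104],None,1)
p=np.array(bot.observe()["position"]);y=np.radians(19.1);print("dx,dz",(p-[.4798,.1674,.1054])[:2]@[np.cos(y),np.sin(y)],p[2]-.1054,"F along d",np.array(bot.observe()["force"])[:2]@[np.cos(y),np.sin(y)])
f=bot.grab_frame("scene");cv2.imwrite(f"pics/e1.png",cv2.resize(f["pixels"][140:260,260:420],None,fx=5,fy=5,interpolation=cv2.INTER_CUBIC))
E
```

```text
clock: 17.68
position: [0.486, 0.1697, 0.1562]
tool_rot: [-3.14, -0.0, 1.905]
force: [-8.6, -2.4, 0.8]
grip_width: 0.01
pos [0.486  0.1697 0.1562] d [-0.004  -0.0017 -0.0522] n 3
[-0.003, -0.057, 0.696, 0.0, 0.0, 0.0]
[-0.003, -0.057, 0.696, 0.0, 0.0, 0.0]
[-0.003, -0.057, 0.696, 0.0, 0.0, 0.0]
t 17.68 q [-0.6   0.46  0.2   1.97 -0.14  0.73  0.01] F [-8.6 -2.4  0.8] w 0.009977605875258755
dx,dz 0.00663958200542134 0.05075778571536316 F along d -8.864516936167187
```

View pics/e1.png

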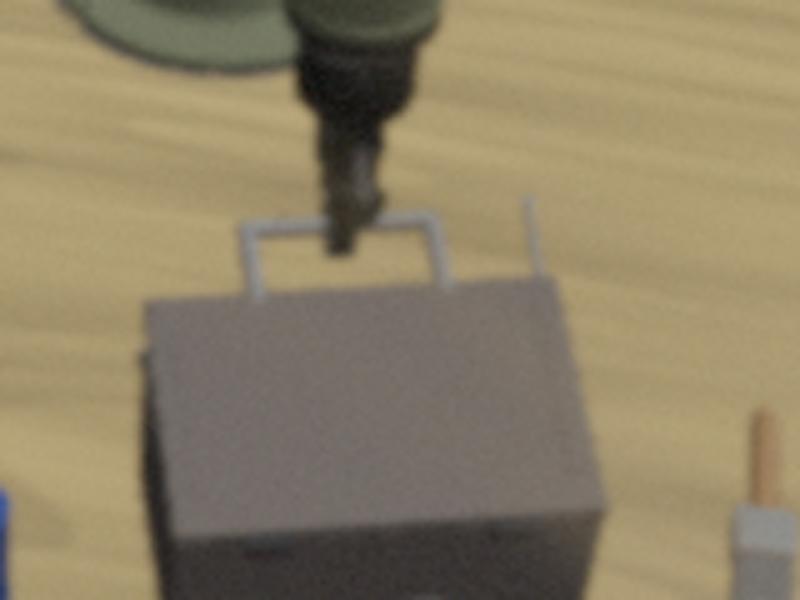

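```bash
python3 -m handwheel '[[0,0.13,-0.59,0,0,0],[0,0.22,-0.58,0,0,0],[0,0.25,-0.56,0,0,0],[0,0.29,-0.55,0,0,0],[0,0.33,-0.52,0,0,0],[0,0,0,0,0,0]]'
python3 - <<'E'
from h import *
p=np.array(bot.observe()["position"]);y=np.radians(19.1);print("dx,dz",(p-[.4798,.1674,.1054])[:2]@[np.cos(y),np.sin(y)],p[2]-.1054,"F along d",np.array(bot.observe()["force"])[:2]@[np.cos(y),np.sin(y)])
f=bot.grab_frame("scene");cv2.imwrite(f"pics/e2.png",cv2.resize(f["pixels"][110:260,260:420],None,fx=4,fy=4,interpolation=cv2.INTER_CUBIC))
E
```

```text
clock: 18.48
position: [0.515, 0.1799, 0.2271]
tool_rot: [-3.14, -0.001, 1.905]
force: [-17.5, -3.3, 8.3]
grip_width: 0.0092
dx,dz 0.03734114975433548 0.12168068999860551 F along d -17.615112724689954
```

View pics/e2.png

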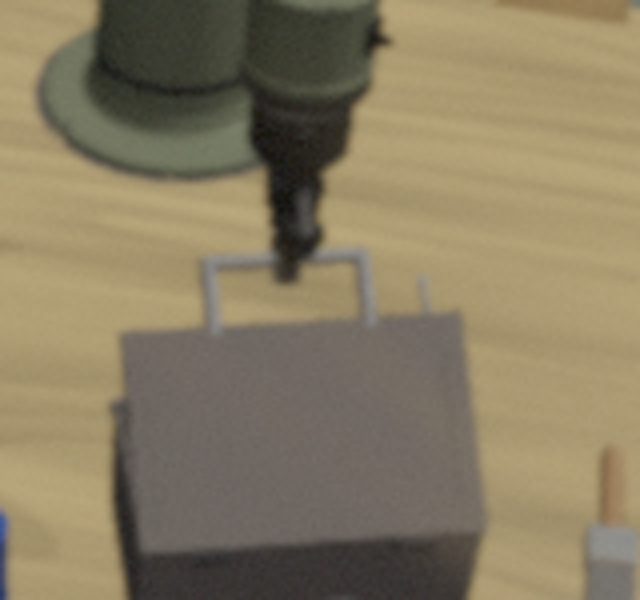

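```bash
python3 -m handwheel '[[0,0.29,-0.5,0,0,0],[0,0.36,-0.47,0,0,0],[0,0.32,-0.34,0,0,0],[0,0.33,-0.31,0,0,0],[0,0,0,0,0,0]]'
python3 - <<'E'
from h import *
y=np.radians(19.1)
f=bot.grab_frame("scene");s=bot.observe();p=np.array(s["position"])
dx=(p-[.4798,.1674,.1054])[:2]@[np.cos(y),np.sin(y)];dz=p[2]-.1054
print("dx,dz",dx,dz,"F",np.array(s["force"])[:2]@[np.cos(y),np.sin(y)],s["force"][2])
print("ang x",np.degrees(np.arccos((.22194-dx)/.222))-1.29,"ang z",np.degrees(np.arcsin((.005+dz)/.222))-1.29)
cv2.imwrite(f"pics/e3.png",cv2.resize(f["pixels"][110:260,260:420],None,fx=5,fy=4*1.0,interpolation=cv2.INTER_CUBIC) if 0 else cv2.resize(f["pixels"][110:260,260:420],None,fx=4,fy=4,interpolation=cv2.INTER_CUBIC))
E
```

```text
clock: 19.15
position: [0.5464, 0.191, 0.2674]
tool_rot: [-3.141, -0.001, 1.905]
force: [-15.4, -1.5, 12.3]
grip_width: 0.0098
dx,dz 0.07033823800841654 0.16177052233566663 F -13.359678275992755 11.951997015533223
ang x 45.64004299461884 ang z 47.406044636327756
```

View pics/e3.png

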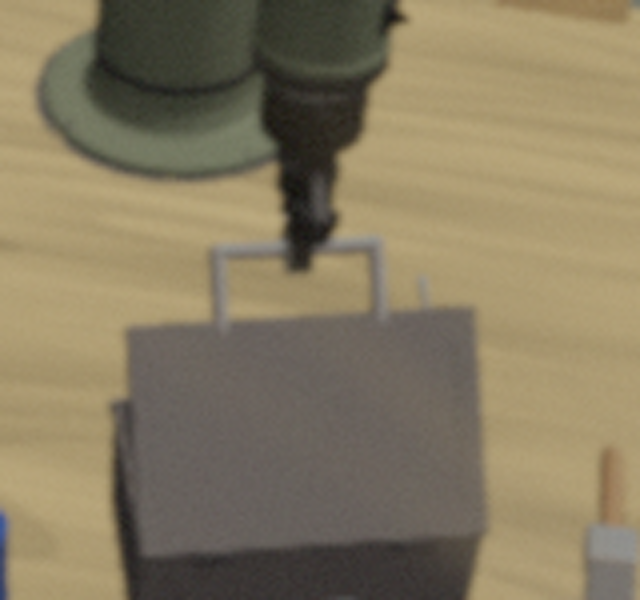

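```bash
python3 -m handwheel '[[0,0.14,-0.18,0,0,0],[0,0.14,-0.15,0,0,0],[0,0.08,-0.08,0,0,0],[0,0,0,0,0,0],[0,0,0,0,0,0]]'
cat > chk.py <<'E'
from h import *
import sys
y=np.radians(19.1);u=np.array([np.cos(y),np.sin(y),0]);w=np.array([-u[1],u[0],0])
f=bot.grab_frame("scene");s=bot.observe();p=np.array(s["position"])
B=np.array([.4798,.1674,.1054])
dx=(p-B)@u;dz=p[2]-.1054
print(s["clock"],"dx,dz",dx,dz,"F",np.array(s["force"])@u,s["force"][2],s["grip_width"])
print("ang x",np.degrees(np.arccos((.22194-dx)/.222))-1.29,"ang z",np.degrees(np.arcsin((.005+dz)/.222))-1.29)
im=cv2.resize(f["pixels"][110:260,260:420],None,fx=4,fy=4,interpolation=cv2.INTER_CUBIC)
H=np.array([.482,.1685,.12])+.222*u
for t,c in((45,(255,0,0)),(50,(0,255,0)),(55,(0,0,255))):
    t=np.radians(t);e=-np.cos(t)*u+np.array([0,0,np.sin(t)]);n=np.sin(t)*u+np.array([0,0,np.cos(t)]);n=-u*0+np.array([-0,0,0])+(np.sin(t)*-(-u))*1 if 0 else np.cos(t)*np.array([0,0,1.])+np.sin(t)*u
    for X in (H+e*.222+n*.005+w*.057,H+e*.222+n*.005-w*.057,H+e*.172+n*.01+w*.13,H+e*.172+n*.01-w*.13):
        a=(proj(f,X)-[260,110]+.5)*4-.5;cv2.circle(im,tuple(np.int32(a)),3,c,-1)
cv2.imwrite(sys.argv[1],im)
E
python3 chk.py pics/e4.png
```

```text
clock: 19.82
position: [0.5553, 0.1942, 0.2765]
tool_rot: [3.14, -0.001, 1.905]
force: [-2.0, 4.6, 0.1]
grip_width: 0.0098
19.875 dx,dz 0.08015530323085253 0.17111917199603283 F -2.1631943446598245 0.2846066756784758 0.009731600645234336
ang x 49.01729840727275 ang z 51.20776599103116
```

View pics/e4.png

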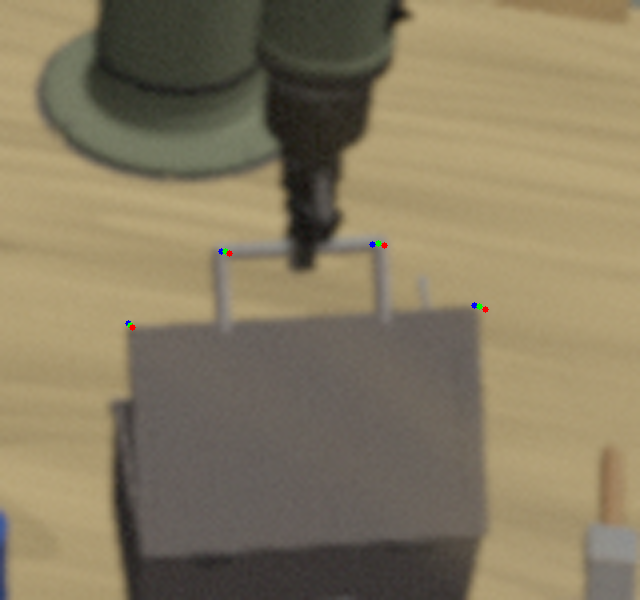

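Run:
```python
from h import *
y=np.radians(19.1);u=np.array([np.cos(y),np.sin(y),0]);w=np.array([-u[1],u[0],0])
f=bot.grab_frame("top");im=f["pixels"].copy()
im=cv2.resize(im[130:280,120:270],None,fx=4,fy=4,interpolation=cv2.INTER_CUBIC)
H=np.array([.480,.166,.12])+.222*u
for t,c in((45,(255,0,0)),(50,(0,255,0)),(55,(0,0,255))):
    t=np.radians(t);e=-np.cos(t)*u+np.array([0,0,np.sin(t)]);n=np.cos(t)*np.array([0,0,1.])+np.sin(t)*u
    for X in (H+e*.222+n*.005+w*.06,H+e*.222+n*.005-w*.06,H+e*.172+n*.01+w*.13,H+e*.172+n*.01-w*.13):
        a=(proj(f,X)-[120,130]+.5)*4-.5;cv2.circle(im,tuple(np.int32(a)),3,c,-1)
cv2.imwrite("pics/e5.png",im);cv2.imwrite("pics/e6.png",f["pixels"])
g=bot.grab_frame("scene");cv2.imwrite("pics/e7.png",g["pixels"])
```

```text
(no output)
```

View pics/e5.png

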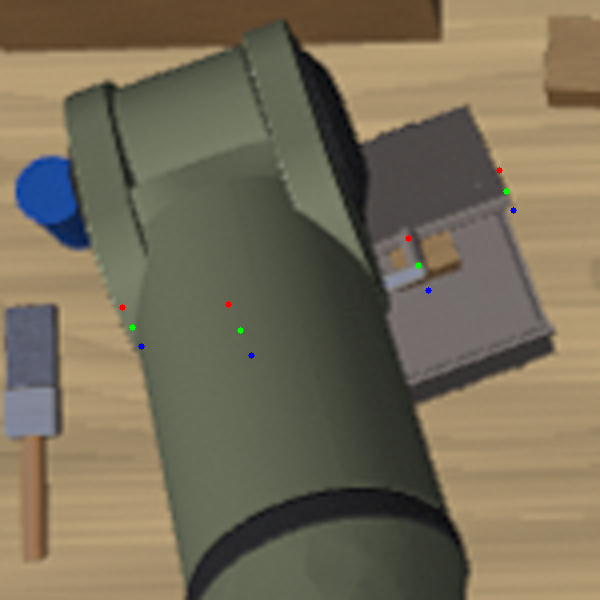

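View pics/e7.png

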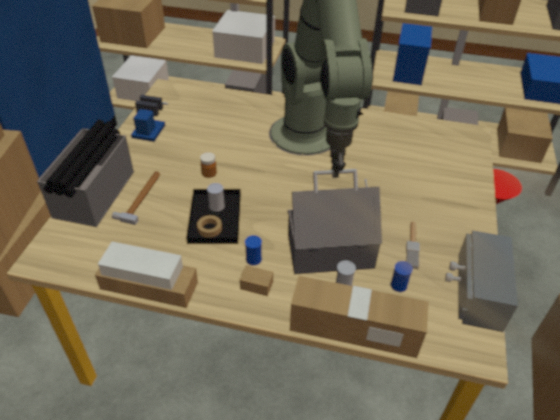

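View pics/e6.png

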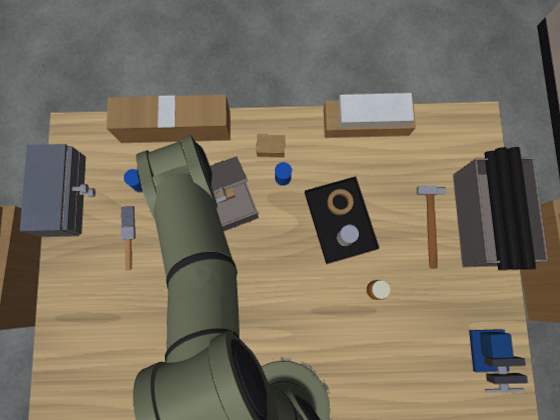

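```bash
python3 -m handwheel '[[0,0.03,-0.02,0,0,0],[0,0,0,0,0,0],[0,0,0,0,0,0],[0,0,0,0,0,0]]'; python3 chk.py pics/e8.png; python3 -m handwheel '[[0,0,0,0,0,0],[0,0,0,0,0,0],[0,0,0,0,0,0],[0,0,0,0,0,0]]'; python3 chk.py pics/e9.png; python3 -c "
from h import *
print(np.round(bot.observe()['qd'],4)); bot.job_done()"
```

```text
clock: 20.48
position: [0.5559, 0.1944, 0.277]
tool_rot: [3.141, -0.001, 1.905]
force: [-3.9, 3.3, 0.9]
grip_width: 0.0098
20.525 dx,dz 0.08077674235441057 0.1716172625351517 F -2.486754451647698 0.662766059964746 0.00968656140045176
ang x 49.22542001204011 ang z 51.419434563471285
clock: 21.02
position: [0.556, 0.1944, 0.277]
tool_rot: [3.141, -0.001, 1.905]
force: [-4.3, 4.7, 1.1]
grip_width: 0.009
21.075 dx,dz 0.08082083027158009 0.17162083777674592 F -2.1893256205368363 1.0504821091493977 0.009728525402471488
ang x 49.240161483589695 ang z 51.42095760663266
[ 0.0001  0.0002 -0.0012  0.0006  0.0011 -0.0013  0.0016]
the job is handed in; nothing more can be done
```

The tin stands upright and released in the front half of the tray. The lid is held at about 50 degrees by the gripper on its front bar. I handed the job in at about 21 s of the 51 s allowed; the interface reports no verdict.

- **Tin:** It was set down with the lid still shut. The wrist force rose from −3.9 N to +0.4 N at the expected floor height as it touched. Pictures from both cameras show it standing free of the fingers, clear of the tape.
- **Lid angle:** The two estimates disagree slightly: 49.2 degrees from the tool's horizontal travel and 51.4 degrees from its height. The bar probably slipped a few millimetres in the pads. The top camera suggested about 49 degrees. The scene camera could not settle it, because the lid there moves nearly along its line of sight.
- **Hold:** Two readings 0.55 s apart matched, joint speeds were near zero, and the bar measured 9.7 mm between the pads against its given 12 mm.
- **Bystanders:** By eye, none in view has moved. I did not measure their positions, and at the end the screwdriver was mostly hidden by the raised lid and the arm.
- **Camera disagreement:** The two cameras differed by up to 9 mm on the tin and lid, so I used values between them, which the grasps confirmed to within a few millimetres.

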